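# Drop a skewed sample tray home on the stack

## Task

The top sample tray was set down crooked on the tray below, so its four corner pins stand on the deck instead of in the sockets. It is full of sample pots, so do not pick it up or tip it: slide it across until all four pins drop into the sockets and it lies flat and fully down, square over the tray below. Leave the bottom tray about where it stands and do not disturb the other things on the bench.

Things in the scene. Friction and masses are not known exactly. Their poses are not given: they have to be found in the camera images.
- top_tray: Upper of two identical grey moulded trays, 190 mm (its x) by 200 mm (its y) by 45 mm high, flat upright sides. Origin: centre of its flat underside, z up. Four steel pins stick 10 mm down from the underside at x +-62, y +-68 mm: 14 mm across, round-nosed. 0.6 to 0.9 kg with its pots, friction about 0.6: slides at 3 to 7 N. Fully down, its origin is 45 mm above bottom_tray.
- top_deck (a point): Centre of the top tray's deck, 45 mm above its underside. Three 46 mm round pockets in a row along y hold loose lidded pots (lids 4 mm below the deck); empty 20 mm square sockets near the corners. At the start the tray stands level on its pin tips on the lower deck, 10 mm too high, shifted 16 to 26 mm to the lower tray's -x side, up to 25 mm either way along y and turned up to 0.06 rad.
- bottom_tray: Lower tray, identical in size and shape, about 1.6 kg with its pots, loose on the bench on its own four pins; slides at about 10 to 18 N. Origin: centre of its underside, 10 mm above the bench; z up, x roughly away from the robot. With the top tray home, the two origins are one above the other and all four sides of the trays are in line.
- bottom_deck (a point): Centre of the bottom tray's flat deck, 45 mm above its underside and 55 mm above the bench. Its four sockets lie at x +-62, y +-68 mm: 20 mm square, 35 mm deep, edges slightly bevelled, so a pin has 3 mm of play each way.
- spare_pot: Bystander: white lidded pot, 54 mm diameter, 48 mm high, origin under its centre; stands on the bench beside the trays.
- amber_bottle: Bystander: brown glass reagent bottle, 72 mm diameter, 175 mm high, origin under its centre.
- white_jar: Bystander: white plastic jar, 68 mm diameter, 115 mm high, origin under its centre.
- beaker: Bystander: glass beaker, 72 mm diameter, 85 mm high, origin under its centre.
- spatula: Bystander: steel spatula 180 mm long lying on the bench, origin under its middle.

How it is judged:
At the end, for the whole second after the job is handed in: The top tray lies flat on the deck of the bottom tray with all four pins in the sockets: its underside within 2.5 mm of the deck, parallel to it within 0.02 rad, centres within 8 mm of each other seen from above, turned less than 0.08 rad against each other, bottom tray level, and at rest (z of top_tray in the frame of bottom_tray between 0.042 and 0.0475 m and horizontal distance between top_tray and bottom_tray below 0.008 m and angle between the x axis of top_tray and the x axis of bottom_tray, either way round below 0.08 rad and angle between the z axis of top_tray and the z axis of bottom_tray, either way round below 0.02 rad and angle between bottom_tray's own z axis and vertical below 0.03 rad and linear speed of top_tray below 0.01 m/s and angular speed of top_tray below 0.05 rad/s); the robot touches nothing.
It fails at once if the top tray is lifted: its underside more than 25 mm above the bottom tray's deck (z of top_tray in the frame of bottom_tray above 0.07 m).
It fails at once if the top tray is tipped by more than 0.2 rad (angle between top_tray's own z axis and vertical above 0.2 rad).
It fails at once if the bottom tray is shoved more than 40 mm from where it stood (distance of bottom_tray from where it was at the start of the episode above 0.04 m).
It fails at once if a bystander (spare pot, brown bottle, white jar, beaker, spatula) is pushed more than 30 mm from its place (distance of any of spare_pot, amber_bottle, white_jar, beaker, spatula from where it was at the start of the episode above 0.03 m).
It fails at once if a pot, bottle, jar or beaker on the bench is knocked over (angle between any of spare_pot, amber_bottle, white_jar, beaker's own z axis and vertical above 0.5 rad).
It also fails if it takes over 51 s, if anything falls off the work surface, if the arm or the gripper's body presses on something with over 40 N, if the wrist force passes 120 N, or if a joint passes its speed limit or range.

## Robot

A 6-joint arm with a two-finger parallel gripper is mounted at the origin on the work surface. World frame = base frame: x ahead of the robot, y to its left, z up, the work surface at z = 0. Lengths are in m, angles in rad, forces in N, time in s.
With the tool pointing down it reaches from about 0.375 to 0.9 m from the base axis. Payload 3.1 kg.
Tool frame: the origin (TCP) lies on the centre line of the jaws, within the pads' length; the fingertips stand 19 mm ahead of it and the grasp point (between the pads) is the TCP; y points along the fingers, x is the direction in which the jaws open and shut, and the axes are right-handed (so a half turn about y gives the same grasp; the last joint's range is limited). The gripper opens to 85 mm and grips with 20 to 120 N. Pads are 22 mm wide; open, the fingers measure 114 mm over their backs; the gripper's body (76 mm by 85 mm) begins 54 mm behind the grasp point. The pads swing forward as they close: fully open they stand 13 mm farther back than shut.
Start: joints at [-1.359, 0.527, 1.433, -0, 1.181, -0.178], TCP at [0.238, -0.578, 0.25] pointing down, gripper open.
Joint ranges: [-3.08, 3.08], [-0.75, 2.2], [0.22, 2.44], [-1.43, 4.57], [0, 2.65], [-2.85, 2.85]. Speed limits (rad/s): [2.79, 2.79, 3.14, 3.14, 3.14, 3.14].

## Interface

Orientations are given as a unit quaternion [x, y, z, w].
In Python, from station import * gives the robot as it stands.
- The arm moves only by the tool step_arm, never from a script. Its argument "moves" is a list of rows, each a list of 7 numbers: the turn, a rotation vector about the tool's x, y, z in rad, then the shift along the tool's x, y, z in cm, then the closure, from -1 (fully open) to 1 (shut). A call has 1 to 12 rows; each row is the pose to reach, as a shift and turn from the pose measured when the call began, along the tool's axes at that moment; what a row does not reach only later rows make up. A row lasts 1/8 s, in which the tool goes at most 62.5 mm and 10.7 degrees, less where a joint would pass 70% of its speed; a pose out of reach is approached as far as the arm can. A call with a gripper value outside its range is refused whole. The fingers move at their own pace and stop on an object; "grip_force" is the grip in N (left out, the last holds). Time passes only in rows, so rows that repeat a pose let the fingers close. It gives the time, the measured TCP pose, the force and the opening at its end, in the units of the state.
- sense(): the state, without advancing time (a new reading comes with each control period).
- snapshot(name): name is "scene" or "top" or "wrist"; returns a dict with "frame" (420x560x3 uint8, red, green, blue), "z_map" (420x560 float32, m along the optical axis (not along the pixel's ray), 0 where there is no reading), "vfov" (degrees; the focal length in pixels is half the picture's height over the tangent of half this angle, whatever the lens; pixels are square), "cx", "cy" (the principal point, pixels), "dist" ([k1, k2, p1, p2, k3] as OpenCV has them; the pictures are not rectified), "xyz" and "orientation" of the camera in the world. Camera axes: x right, y down, z forward; pixel columns grow to the right and rows downward; lengths in m; the calibration is good to about 2 mm. A picture is of the moment at which its call begins.
- sign_off(): hands the job in, once; it reports no verdict.
The state is a dict: "t": time; "q": joint angles; "qd": joint speeds; "tau": joint torques, N m; "tcp_pos": TCP position; "tool_rot": TCP orientation; "force": force on the tool from outside, world axes, zero at the start; "ft_torque": the same for the moment, N m; "finger_gap": opening from 0.0 (shut) to 1.0 (fully open).
Only numpy, scipy, OpenCV 4.12 (cv2) and the standard library are available. Lean on these libraries where they do the work, as an engineer would, in place of code of your own. Each camera call takes 0.05 s, during which the arm holds its last target.

## Working session

There is one attempt and no reset: what is moved stays moved. The work goes in short steps, Python scripts to look and compute and a tool call to move; the robot and the scene stay as the last step left them, time stands still between calls to the robot, and variables do not carry over. Pictures are saved under pics/ and viewed, and the job is handed in when it is done.

Besides the shell and the picture viewer there is one more tool, called after "Call:" as a command line: name --pt "numbers of a row" for each row, then --argument value for the rest. step_arm: Moves the arm, as the interface text tells. Its arguments: {"type":"object","properties":{"moves":{"type":"array","items":{"type":"array","items":{"type":"number"}}},"grip_force":{"type":"number"}},"required":["moves"]}

```bash
mkdir -p pics; ls; cat > h.py <<'E'
from station import *
import numpy as np, cv2
from scipy.spatial.transform import Rotation as R
def K(s):
    H,W=s["frame"].shape[:2]; f=H/2/np.tan(np.radians(s["vfov"])/2)
    return np.array([[f,0,s["cx"]],[0,f,s["cy"]],[0,0,1.]])
def cloud(s):
    H,W=s["z_map"].shape; u,v=np.meshgrid(np.arange(W),np.arange(H))
    p=cv2.undistortPoints(np.stack([u,v],-1).reshape(-1,1,2).astype(np.float64),K(s),np.array(s["dist"],float)).reshape(H,W,2)
    z=s["z_map"]; P=np.dstack([p[...,0]*z,p[...,1]*z,z])
    return P@R.from_quat(s["orientation"]).as_matrix().T+np.array(s["xyz"])
E
python3 - <<'E'
from h import *
print(sense())
for n in ["scene","top","wrist"]:
    s=snapshot(n); cv2.imwrite(f"pics/{n}0.png",s["frame"][...,::-1]); np.savez(f"{n}0.npz",P=cloud(s),f=s["frame"])
    print(n,s["xyz"],s["orientation"],s["vfov"],s["dist"])
E
```

```text
pics
{'t': 0.0, 'q': array([-1.35950130e+00,  5.28512954e-01,  1.43391715e+00,  3.97453205e-06,
        1.18137725e+00, -1.78516003e-01]), 'qd': array([-0.00156218,  0.00084986,  0.00082134,  0.0004603 ,  0.0013567 ,
        0.00054062]), 'tau': array([ 9.69145549e-04, -4.42347300e+01, -1.78023881e+01, -5.02295711e-05,
        8.34821753e-03, -2.20552792e-06]), 'tcp_pos': array([ 0.23738298, -0.57743162,  0.2493001 ]), 'tool_rot': array([-0.58682379,  0.39425804, -0.3931345 ,  0.58791471]), 'force': array([ 0.04010268,  0.39759151, -0.20545431]), 'ft_torque': array([-0.00843911,  0.01105467, -0.00171074]), 'finger_gap': 0.9963517851136213}
scene [0.85572667 0.63651484 1.09318955] [ 0.25480582  0.91938847 -0.28813085 -0.08233736] 55.164781533327584 [-0.02049534  0.          0.          0.          0.        ]
top [0.38650298 0.03390199 1.54148857] [-0.69629281  0.71702419 -0.02823858  0.01597528] 47.66231965537565 [-0.10790909  0.          0.          0.          0.        ]
wrist [ 0.30266451 -0.54990642  0.37311114] [ 0.82270568 -0.55152985 -0.07692757  0.1142468 ] 62.9654316672902 [-0.00772229  0.          0.          0.          0.        ]
```

View pics/scene0.png

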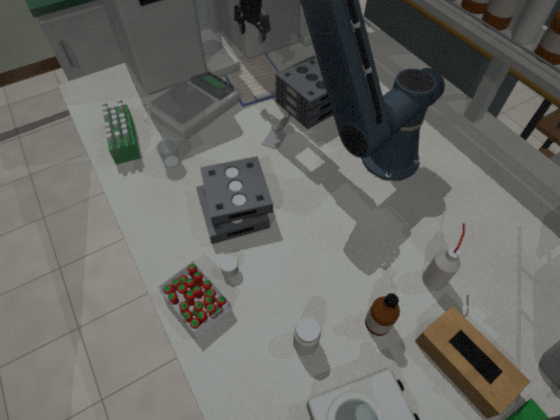

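View pics/top0.png

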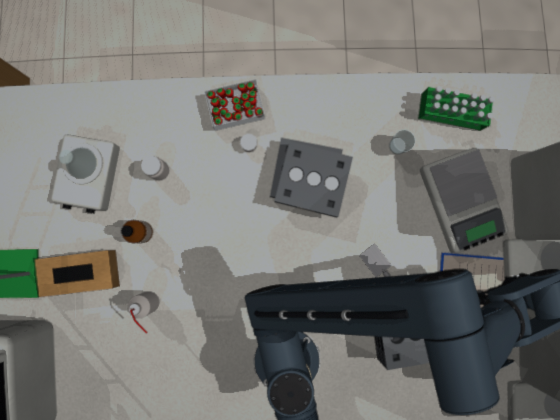

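```bash
python3 - <<'E'
from h import *
R0=R.from_quat(sense()['tool_rot']).as_matrix();print(R0.round(3))
P=np.load('top0.npz')['P']; 
z=P[...,2]; print(np.histogram(z[(P[...,0]>0.3)],bins=np.arange(-0.01,0.2,0.005)))
E
```

```text
[[ 0.38  -0.     0.925]
 [-0.925  0.002  0.38 ]
 [-0.002 -1.     0.   ]]
(array([ 8729, 36910, 27953,  4356,   791,   307,   302,   332,   339,
         315,   414,   873,  1256,  1383,  1286,  1194,  2327,  2524,
        2281,  2028,   534,   301,   882,  2346,  1425,   583,   392,
         192,   164,   160,   148,   143,   116,   125,    99,    96,
         166,   128,   106,   100,    85]), array([-0.01 , -0.005,  0.   ,  0.005,  0.01 ,  0.015,  0.02 ,  0.025,
        0.03 ,  0.035,  0.04 ,  0.045,  0.05 ,  0.055,  0.06 ,  0.065,
        0.07 ,  0.075,  0.08 ,  0.085,  0.09 ,  0.095,  0.1  ,  0.105,
        0.11 ,  0.115,  0.12 ,  0.125,  0.13 ,  0.135,  0.14 ,  0.145,
        0.15 ,  0.155,  0.16 ,  0.165,  0.17 ,  0.175,  0.18 ,  0.185,
        0.19 ,  0.195]))
```

The trays are in the middle: top view around pixel (315,178), with the lower tray peeking out at the top and left edges. I need positions next.

```bash
python3 - <<'E'
from h import *
d=np.load('top0.npz');P=d['P'];f=d['f']
for nm,(u,v) in dict(center=(313,178),spare=(249,142),beaker=(401,142),amber=(134,231),jar=(152,167),c1=(283,140),c2=(352,151),c3=(338,215),c4=(272,200),spat=(375,255)).items(): print(nm,P[v,u].round(3))
# overlay upscale
c=f[120:240,240:440]; cv2.imwrite('pics/topz.png',cv2.resize(c,None,fx=4,fy=4,interpolation=cv2.INTER_CUBIC)[...,::-1])
w=np.load('wrist0.npz')['f'];cv2.imwrite('pics/w0.png',w[...,::-1])
s=snapshot('wrist');print(R.from_quat(s['orientation']).as_matrix().round(3))
m=(abs(P[...,0]-.55)<.2)&(abs(P[...,1]-.03)<.2)&(P[...,2]>.1)&(P[...,2]<.125)
m[:,:250]=0
pts=P[m];n,l,st,cen=cv2.connectedComponentsWithStats(m.astype(np.uint8));print(st,cen)
k=1+np.argmax(st[1:,4]);q=P[l==k];print(np.median(q[:,2]),cv2.minAreaRect(q[:,:2].astype(np.float32)))
E
```

```text
center [ 0.573 -0.096  0.109]
spare [0.702 0.099 0.048]
beaker [ 0.7   -0.403 -0.   ]
amber [0.426 0.443 0.139]
jar [0.62  0.393 0.112]
c1 [ 0.705 -0.01   0.05 ]
c2 [ 0.672 -0.237  0.004]
c3 [ 0.458 -0.168  0.109]
c4 [0.518 0.031 0.007]
spat [ 0.329 -0.299  0.002]
[[ 0.38  -0.89  -0.253]
 [-0.925 -0.365 -0.103]
 [-0.     0.273 -0.962]]
[[     0      0    560    420 231814]
 [   274    141     65     76   3386]] [[279.06573805 209.94762611]
 [309.23065564 178.85440047]]
0.10810087878589691 ((0.5725995302200317, -0.09580202400684357), (0.19985303282737732, 0.19132676720619202), 74.4435806274414)
```

View pics/topz.png

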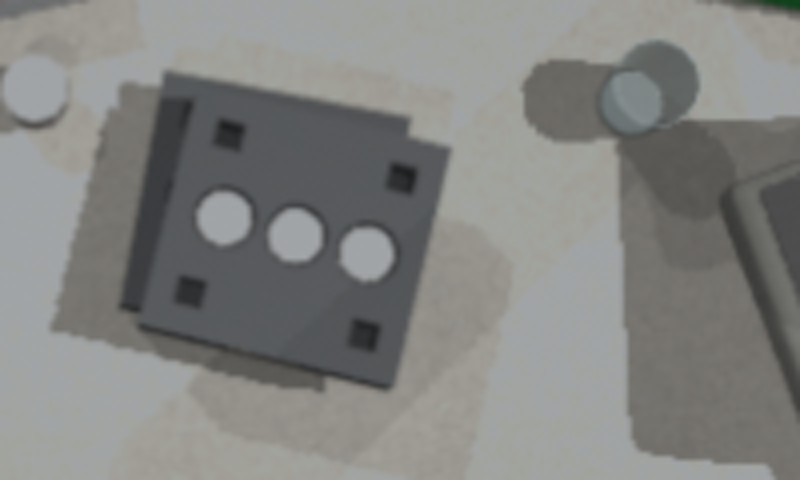

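View pics/wrist0.png

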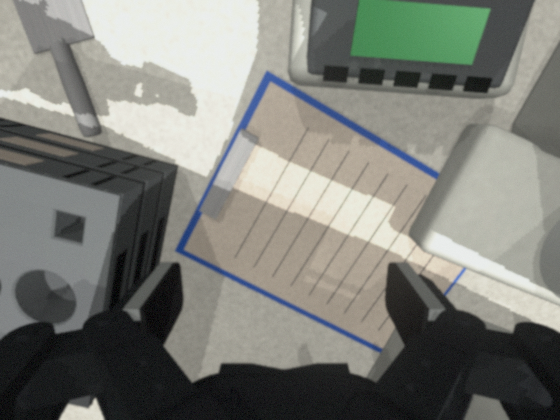

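```bash
cat >> h.py <<'E'
def plan(p,yaw_toolz_deg):
    """final row to reach world pos p with tool down and tool z at yaw"""
    s=sense(); R0=R.from_quat(s['tool_rot']); a=np.radians(yaw_toolz_deg)
    Z=np.array([np.cos(a),np.sin(a),0]);Y=np.array([0,0,-1.]);X=np.cross(Y,Z)
    Rt=R.from_matrix(np.c_[X,Y,Z]); rv=(R0.inv()*Rt).as_rotvec(); d=R0.inv().apply(np.array(p)-s['tcp_pos'])*100
    print('t',s['t'],'row',rv.round(3),d.round(2),'len',np.linalg.norm(d).round(1))
E
python3 -c "
from h import *
plan([.573,-.096,.38],74.4)"
```

```text
t 0.2 row [-0.001 -0.909 -0.001] [-31.82 -12.98  49.35] len 60.1
```

Call:
step_arm --pt "0 0 0 -2 -4 3 -1" --pt "0 -0.1 0 -5 -6 8 -1" --pt "0 -0.2 0 -8 -8 13 -1" --pt "0 -0.3 0 -11.5 -10 18 -1" --pt "0 -0.4 0 -15 -11 23 -1" --pt "0 -0.5 0 -18 -12 28 -1" --pt "0 -0.6 0 -21.5 -13 33 -1" --pt "0 -0.7 0 -25 -13 38.5 -1" --pt "0 -0.8 0 -28.5 -13 44 -1" --pt "0 -0.909 0 -31.8 -13 49.3 -1" --pt "0 -0.909 0 -31.8 -13 49.3 -1" --pt "0 -0.909 0 -31.8 -13 49.3 -1"

```text
t: 1.7
tcp_pos: [0.5724, -0.0961, 0.3798]
tool_rot: [-0.7, 0.096, -0.095, 0.701]
force: [0.4, 0.3, -0.1]
finger_gap: 1.0
```

```bash
python3 - <<'E'
from h import *
s=snapshot('wrist');cv2.imwrite('pics/w1.png',s['frame'][...,::-1]); np.savez('w1.npz',P=cloud(s),f=s['frame'])
print(sense()['tcp_pos'],s['xyz'])
E
```

```text
[ 0.57207631 -0.0969779   0.37991378] [ 0.59220237 -0.02792633  0.50351351]
```

View pics/w1.png

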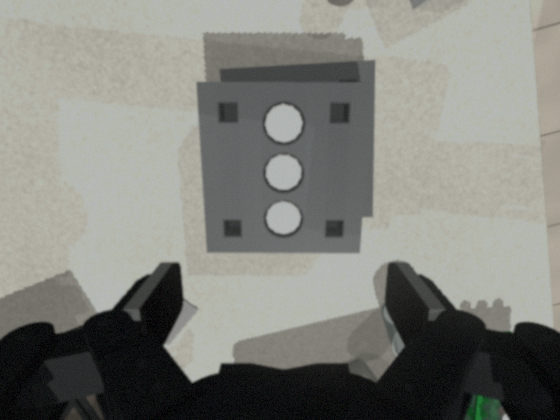

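```bash
cat >> h.py <<'E'
def edge(s,a,b,z,hw=5,n=40):
    """subpixel edge near segment a-b -> world points on plane z, fitted line (point,dir)"""
    g=cv2.GaussianBlur(s['frame'],(0,0),1).astype(np.float32).mean(2); a=np.array(a,float);b=np.array(b,float)
    d=(b-a)/np.linalg.norm(b-a);nn=np.array([-d[1],d[0]]);t=np.linspace(.06,.94,n);o=np.arange(-hw,hw+.01,.25)
    pts=a+t[:,None]*(b-a); S=pts[:,None]+o[None,:,None]*nn
    v=cv2.remap(g,S[...,0].astype(np.float32),S[...,1].astype(np.float32),cv2.INTER_CUBIC)
    gr=np.abs(np.gradient(v,axis=1)); k=gr.argmax(1); e=pts+o[k][:,None]*nn
    good=gr.max(1)>0.4*np.median(gr.max(1))
    W=topl(s,e[good],z)
    for _ in range(3):
        vx,vy,x0,y0=cv2.fitLine(W.astype(np.float32),cv2.DIST_HUBER,0,.0005,.0005).ravel(); r=(W-[x0,y0])@[-vy,vx]
        W2=W[abs(r)<max(.0015,2*np.median(abs(r)))]; W=W2
    r=(W-[x0,y0])@[-vy,vx]
    return np.array([x0,y0]),np.array([vx,vy]),r.std(),len(W)
def topl(s,e,z):
    p=cv2.undistortPoints(np.array(e,float).reshape(-1,1,2),K(s),np.array(s['dist'],float)).reshape(-1,2)
    D=np.c_[p,np.ones(len(p))]@R.from_quat(s['orientation']).as_matrix().T; c=np.array(s['xyz'])
    return (c+D*((z-c[2])/D[:,2])[:,None])[:,:2]
def proj(s,X):
    q=(np.atleast_2d(X)-np.array(s['xyz']))@R.from_quat(s['orientation']).as_matrix()
    return cv2.projectPoints(q,np.zeros(3),np.zeros(3),K(s),np.array(s['dist'],float))[0].reshape(-1,2)
def rect(c,yaw,z):
    a=np.radians(yaw);x=np.array([np.cos(a),np.sin(a)]);y=np.array([-x[1],x[0]])
    return np.array([np.r_[c+i*.095*x+j*.1*y,z] for i,j in((-1,-1),(1,-1),(1,1),(-1,1))])
def ang(d,ref):
    a=np.degrees(np.arctan2(d[1],d[0])); return (a-ref+90)%180-90+ref
E
python3 - <<'E'
from h import *
import pickle
s=snapshot('wrist'); pickle.dump(s,open('w1.pkl','wb'))
for nm,a,b,z in [('L',(198,82),(207,252),.11),('R',(360,170),(360,250),.11),('Rhi',(361,90),(362,160),.11),('B',(207,252),(360,252),.11),('T',(198,82),(358,82),.11),('bR',(375,64),(372,214),.055),('bT',(222,69),(358,62),.055)]:
    p,d,r,n=edge(s,a,b,z); print(nm,p.round(4),ang(d,0).round(2),r.round(5),n)
cv2.imwrite('pics/w1z.png',cv2.resize(s['frame'][40:270,170:400],None,fx=2.6,fy=2.6,interpolation=cv2.INTER_CUBIC)[...,::-1])
E
```

```text
L [ 0.4823 -0.0665] 74.23 0.00035 40
R [ 0.6489 -0.174 ] 73.91 0.0005 28
Rhi [ 0.6719 -0.0544] 78.7 0.00074 16
B [ 0.5502 -0.1936] -15.89 0.00041 40
T [0.5916 0.0022] -15.81 0.0004 40
bR [ 0.6916 -0.1029] 77.73 0.00033 40
bT [0.6112 0.0215] -12.35 0.00031 40
```

View pics/w1z.png

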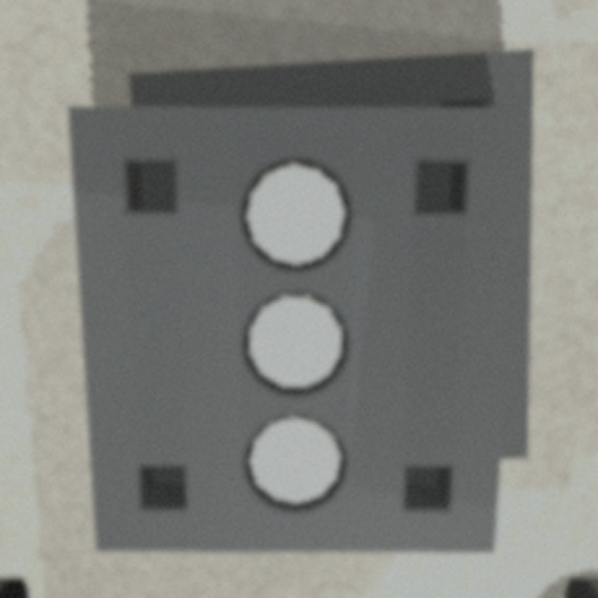

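```bash
cat >> h.py <<'E'
def uv(yaw):
    a=np.radians(yaw);x=np.array([np.cos(a),np.sin(a)]);return x,np.array([-x[1],x[0]])
E
python3 - <<'E'
from h import *
x,y=uv(-15.8);A=np.array
L,Rr,B,T=A([.4823,-.0665]),A([.6489,-.174]),A([.5502,-.1936]),A([.5916,.0022])
print('w',(Rr-L)@x,(T-B)@y); c=x*((Rr+L)@x/2)+y*((T+B)@y/2)
bx,by=uv(-12.3); bR,bT=A([.6916,-.1029]),A([.6112,.0215])
cb=bx*(bR@bx-.095)+by*(bT@by-.1); print('top',c,'bot',cb,'rel in bot',(c-cb)@bx,(c-cb)@by)
import pickle;s=pickle.load(open('w1.pkl','rb'));f=s['frame'].copy()
for cc,yw,z,col in((c,-15.8,.11,(255,0,0)),(cb,-12.3,.055,(0,255,0))):
    cv2.polylines(f,[(proj(s,rect(cc,yw,z))*16).astype(np.int32)],True,col,1,cv2.LINE_AA,4)
cv2.imwrite('pics/w1o.png',cv2.resize(f[40:270,170:400],None,fx=2.6,fy=2.6)[...,::-1])
P=np.load('w1.npz')['P'];print(P[100,220:350,2].mean(),P[64,330:355,2].mean(),P[100:200,367,2].mean())
E
```

```text
w 0.1895756442788407 0.19967468536051386
top [ 0.57242485 -0.09613149] bot [ 0.59972159 -0.07834667] rel in bot -0.022881450747385058 -0.023191611019141824
0.10960676371718538 0.05472331259579474 0.07693969557613074
```

View pics/w1o.png

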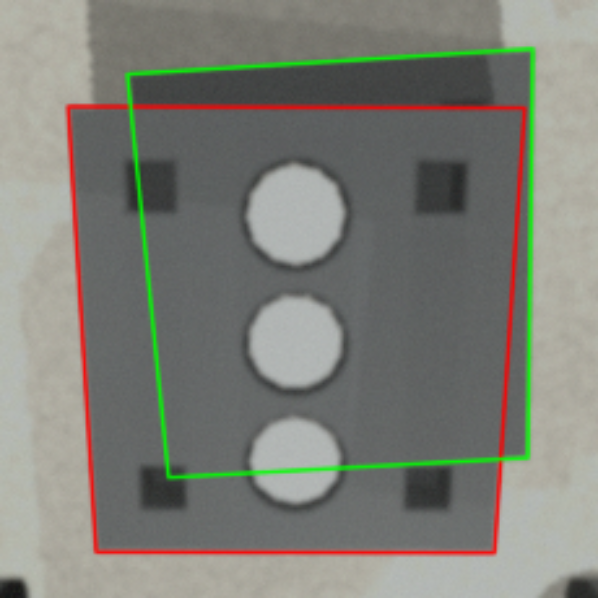

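```bash
cat >> h.py <<'E'
CB=np.array([.5997,-.0783]);YB=-12.3
def loc(x,y,z): 
    bx,by=uv(YB); return np.r_[CB+x*bx+y*by,z]
E
python3 -c "
from h import *
plan(loc(-.023,-.165,.2),77.7)
plan(loc(-.023,-.165,.082),77.7)"
```

```text
t 1.8 row [-0.001 -0.059 -0.001] [  0.86  18.   -14.02] len 22.8
t 1.8 row [-0.001 -0.059 -0.001] [  0.88  29.8  -14.03] len 32.9
```

Call:
step_arm --pt "0 -0.02 0 0.2 1 -4 -1" --pt "0 -0.04 0 0.5 3 -9 -1" --pt "0 -0.059 0 0.86 7 -14 -1" --pt "0 -0.059 0 0.86 13 -14 -1" --pt "0 -0.059 0 0.87 18 -14 -1" --pt "0 -0.059 0 0.87 23 -14 -1" --pt "0 -0.059 0 0.88 27 -14 -1" --pt "0 -0.059 0 0.88 29.8 -14 -1" --pt "0 -0.059 0 0.88 29.8 -14 -1"

```text
t: 2.92
tcp_pos: [0.5399, -0.2351, 0.0801]
tool_rot: [-0.702, 0.079, -0.075, 0.704]
force: [-0.9, -0.3, 0.8]
finger_gap: 1.005
```

```bash
python3 - <<'E'
from h import *
s=snapshot('wrist');cv2.imwrite('pics/w2.png',s['frame'][...,::-1])
print(sense()['tcp_pos'],sense()['force'])
plan(loc(-.023,-.140,.082),77.7)
plan(loc(-.023,-.111,.082),77.7)
E
```

```text
[ 0.54113573 -0.23550744  0.08164347] [1.11629907 0.05931015 0.32971943]
t 2.975 row [-0.001 -0.003 -0.003] [ 0.07 -0.03  2.61] len 2.6
t 2.975 row [-0.001 -0.003 -0.003] [ 0.06 -0.03  5.51] len 5.5
```

View pics/w2.png

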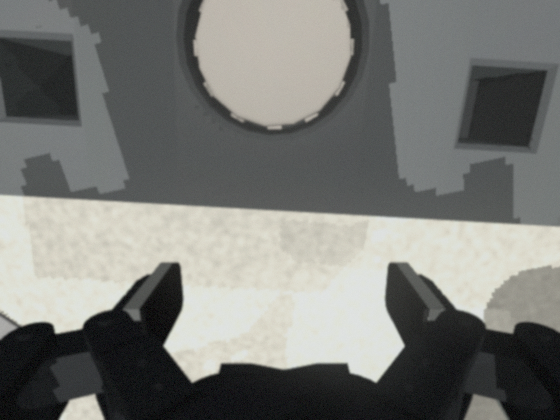

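Call:
step_arm --pt "0 0 0 0.05 0 1 -1" --pt "0 0 0 0.05 0 2 -1" --pt "0 0 0 0.05 0 2.5 -1" --pt "0 0 0 0.05 0 2.9 -1" --pt "0 0 0 0.05 0 3.3 -1" --pt "0 0 0 0.05 0 3.6 -1"

```text
t: 3.72
tcp_pos: [0.5506, -0.2015, 0.0823]
tool_rot: [0.703, -0.077, 0.077, -0.703]
force: [0.6, -4.6, 2.2]
finger_gap: 0.995
```

```bash
python3 - <<'E'
from h import *
s=snapshot('wrist');cv2.imwrite('pics/w3.png',s['frame'][...,::-1])
print(sense()['tcp_pos'],sense()['force'])
plan(loc(-.023,-.111,.082),77.7)
t=snapshot('top');cv2.imwrite('pics/top3.png',cv2.resize(t['frame'][120:240,240:440],None,fx=4,fy=4,interpolation=cv2.INTER_CUBIC)[...,::-1])
E
```

```text
[ 0.55025014 -0.20076219  0.08212648] [ 0.69795796 -3.19791002  1.22052417]
t 3.775 row [-0.001 -0.003 -0.001] [-0.08  0.01  1.92] len 1.9
```

View pics/w3.png

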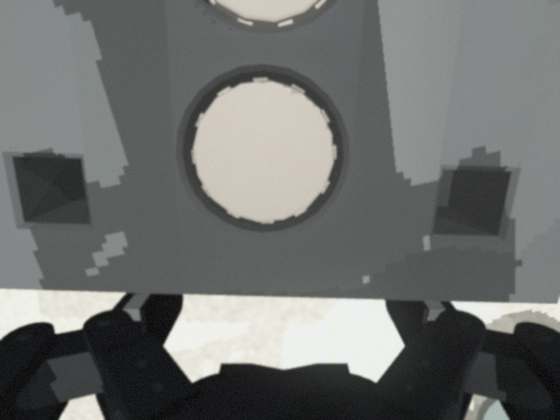

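View pics/top3.png

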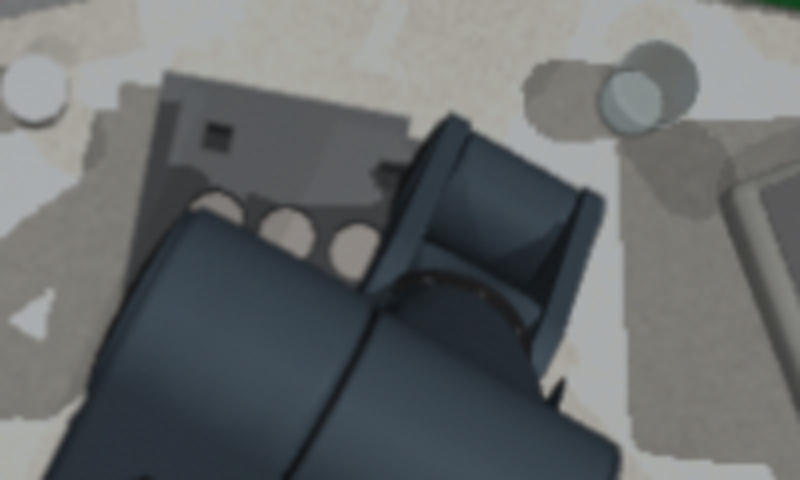

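```bash
python3 - <<'E'
from h import *
s=snapshot('wrist'); p,d,r,n=edge(s,(10,288),(380,298),.11,hw=7)
bx,by=uv(YB); t=sense()['tcp_pos'][:2]
print(ang(d,0),r,n,'face y at tcp line',(p-CB)@by,'tcp',(t-CB)@by,(t-CB)@bx)
# pockets/sockets: x position from socket outlines - corners guess
print((topl(s,[(90,155),(437,167),(82,155)],.11)-CB)@np.c_[bx,by])
plan(loc(-.023,-.111,.082),77.7)
E
```

```text
-14.144951 0.00022721316778868142 37 face y at tcp line -0.11457116980827628 tcp -0.1300597219690098 -0.02301050642213503
[[-0.0757295  -0.07112391]
 [ 0.02133362 -0.07476218]
 [-0.07797221 -0.07111477]]
t 3.875 row [-0.001 -0.003 -0.003] [-0.   -0.02  1.91] len 1.9
```

Call:
step_arm --pt "0 0 0 0 0 0.4 -1" --pt "0 0 0 0 0 0.7 -1" --pt "0 0 0 0 0 1.0 -1" --pt "0 0 0 0 0 1.3 -1" --pt "0 0 0 0 0 1.3 -1"

```text
t: 4.5
tcp_pos: [0.5519, -0.1869, 0.0815]
tool_rot: [-0.702, 0.078, -0.075, 0.704]
force: [0.5, -1.2, 1.0]
finger_gap: 1.001
```

```bash
python3 - <<'E'
from h import *
s=snapshot('wrist');cv2.imwrite('pics/w4.png',s['frame'][...,::-1])
bx,by=uv(YB); t=sense()['tcp_pos'][:2]
for hw in (6,12):
  p,d,r,n=edge(s,(10,293),(380,298),.11,hw=hw)
  print(ang(d,0),r,n,'face y',(p-CB)@by+(-.02-(p-CB)@bx)*np.tan(np.radians(ang(d,0)-YB)),'tcp',(t-CB)@by,(t-CB)@bx,sense()['force'])
E
```

```text
-12.774712 0.00013616312985006426 35 face y -0.10328324606439973 tcp -0.11627535224827133 -0.02363905424332224 [ 0.03460548 -1.98021457  0.53486597]
-12.477356 0.0002713023601610206 37 face y -0.10331937508459213 tcp -0.11627535224827133 -0.02363905424332224 [ 0.03460548 -1.98021457  0.53486597]
```

View pics/w4.png

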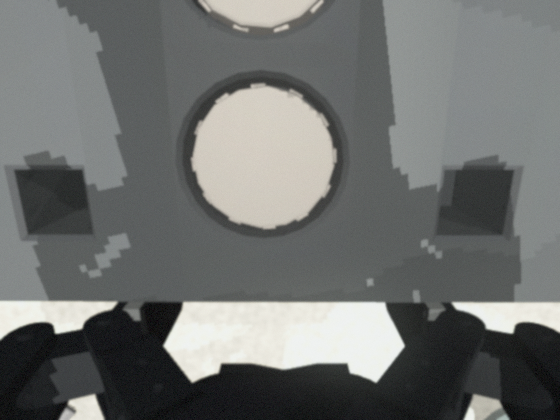

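Call:
step_arm --pt "0 0 0 0 0 0.2 -1" --pt "0 0 0 0 0 0.35 -1" --pt "0 0 0 0 0 0.35 -1" --pt "0 0 0 0 0 -1.5 -1" --pt "0 0 0 0 -4 -3 -1" --pt "0 0 0 0 -10 -3 -1"

```text
t: 5.3
tcp_pos: [0.5438, -0.2172, 0.1801]
tool_rot: [-0.701, 0.081, -0.074, 0.705]
force: [1.0, 0.4, 0.3]
finger_gap: 0.996
```

```bash
python3 - <<'E'
from h import *
print(sense()['tcp_pos'],sense()['q'])
# x push view pose: tool z along bx
plan(loc(-.02,0,.38),-12.3)
E
```

```text
[ 0.54383164 -0.21716666  0.18009921] [-5.71235296e-01  5.66883512e-01  1.59279435e+00  1.48879829e-03
  9.93446877e-01 -3.53012020e-01]
t 5.3 row [ 0.004  1.566 -0.012] [  0.23 -19.92  14.86] len 24.9
```

Call:
step_arm --pt "0 0.15 0 0 -4 0 -1" --pt "0 0.33 0 0 -8 2 -1" --pt "0 0.5 0 0.1 -12 5 -1" --pt "0 0.68 0 0.1 -16 8 -1" --pt "0 0.85 0 0.2 -19.9 11 -1" --pt "0 1.03 0 0.2 -19.9 14 -1" --pt "0 1.2 0 0.2 -19.9 14.9 -1" --pt "0 1.38 0 0.2 -19.9 14.9 -1" --pt "0 1.56 0 0.2 -19.9 14.9 -1" --pt "0 1.566 0 0.2 -19.9 14.9 -1" --pt "0 1.566 0 0.2 -19.9 14.9 -1"

```text
t: 6.68
tcp_pos: [0.5796, -0.0739, 0.3795]
tool_rot: [-0.445, 0.555, -0.546, 0.443]
force: [-0.1, -0.2, -0.7]
finger_gap: 0.999
```

```bash
python3 - <<'E'
from h import *
import pickle
s=snapshot('wrist');cv2.imwrite('pics/w5.png',s['frame'][...,::-1]);pickle.dump(s,open('w5.pkl','wb'))
print(sense()['tcp_pos'],R.from_quat(sense()['tool_rot']).as_matrix().round(2))
print(proj(s,rect(CB,YB,.055)).round(0))
E
```

```text
[ 0.57971586 -0.07382306  0.37956001] [[-0.21 -0.01  0.98]
 [-0.98  0.01 -0.21]
 [-0.01 -1.   -0.01]]
[[359. 217.]
 [369.  68.]
 [204.  68.]
 [213. 216.]]
```

View pics/w5.png

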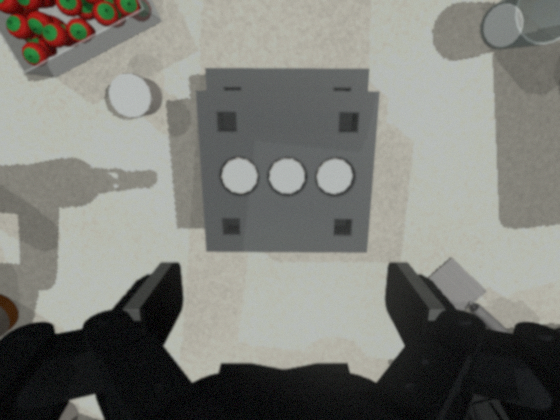

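```bash
python3 - <<'E'
from h import *
import pickle
s=pickle.load(open('w5.pkl','rb'))
for nm,a,b,z in [('T+x',(197,91),(379,93),.11),('T-x',(207,252),(367,252),.11),('T+y',(197,91),(207,252),.11),('T-y',(379,93),(367,252),.11),('b+x',(206,69),(368,69),.055),('b+y',(206,70),(206,90),.055),('b-y',(369,70),(369,90),.055)]:
    p,d,r,n=edge(s,a,b,z,hw=4); bx,by=uv(YB); l=(p-CB)@np.c_[bx,by]
    print(nm,'loc mm',(l*1000).round(2),(((ang(d,0)-YB)+45)%90-45).round(2),r.round(5),n)
cv2.imwrite('pics/w5z.png',cv2.resize(s['frame'][60:260,180:400],None,fx=3,fy=3,interpolation=cv2.INTER_CUBIC)[...,::-1])
E
```

```text
T+x loc mm [ 66.73 -29.54] -0.25 0.00052 24
T-x loc mm [-122.78   -3.98] -0.32 0.00038 40
T+y loc mm [-25.3   99.35] -0.05 0.00038 40
T-y loc mm [-28.23 -99.98] -0.1 0.00032 40
b+x loc mm [95.05 -0.89] 0.1 2e-05 40
b+y loc mm [80.31 99.66] 1.07 0.00037 40
b-y loc mm [ 81.02 -99.9 ] 4.02 0.00051 40
```

View pics/w5z.png

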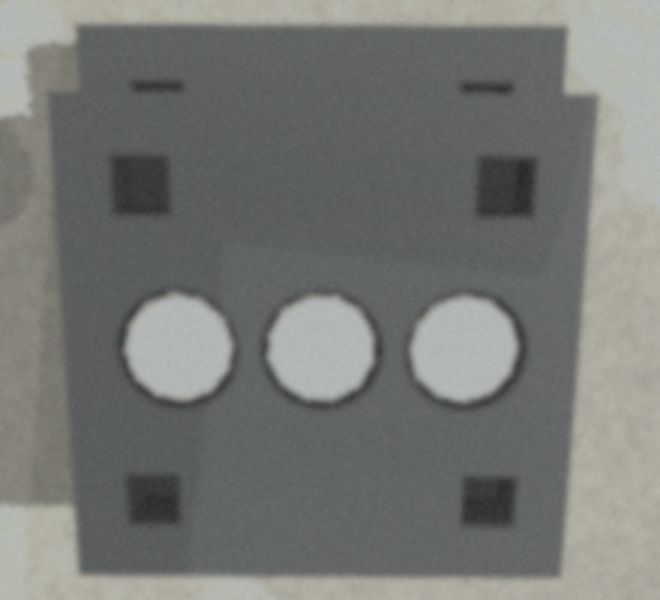

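```bash
python3 -c "
from h import *
plan(loc(-.163,0,.2),-12.3)
plan(loc(-.163,0,.082),-12.3)"
```

```text
t 6.725 row [ 0.011  0.002 -0.006] [  0.08  18.11 -14.05] len 22.9
t 6.725 row [ 0.011  0.002 -0.006] [  0.15  29.91 -13.92] len 33.0
```

Call:
step_arm --pt "0.005 0 0 0 1 -4 -1" --pt "0.011 0.002 -0.006 0.1 3 -9 -1" --pt "0.011 0.002 -0.006 0.1 7 -14 -1" --pt "0.011 0.002 -0.006 0.1 13 -14 -1" --pt "0.011 0.002 -0.006 0.1 18 -14 -1" --pt "0.011 0.002 -0.006 0.1 23 -14 -1" --pt "0.011 0.002 -0.006 0.15 27 -13.9 -1" --pt "0.011 0.002 -0.006 0.15 29.9 -13.9 -1" --pt "0.011 0.002 -0.006 0.15 29.9 -13.9 -1" --pt "0.011 0.002 -0.006 0.15 29.9 -13.9 -1"

```text
t: 7.98
tcp_pos: [0.4413, -0.0439, 0.0828]
tool_rot: [0.444, -0.55, 0.551, -0.444]
force: [0.3, 0.4, 0.8]
finger_gap: 1.0
```

```bash
python3 -c "
from h import *
print(sense()['tcp_pos'],sense()['force'])
plan(loc(-.136,0,.082),-12.3)
plan(loc(-.113,0,.082),-12.3)"
```

```text
[ 0.4412734  -0.04391786  0.08282259] [0.28744397 0.35106895 0.76376846]
t 7.975 row [-0.001  0.001  0.001] [-0.01  0.09  2.61] len 2.6
t 7.975 row [-0.001  0.001  0.001] [-0.01  0.09  4.91] len 4.9
```

Call:
step_arm --pt "0 0 0 0 0.1 1.2 -1" --pt "0 0 0 0 0.1 2.2 -1" --pt "0 0 0 0 0.1 2.6 -1" --pt "0 0 0 0 0.1 3.0 -1" --pt "0 0 0 0 0.1 3.4 -1" --pt "0 0 0 0 0.1 3.8 -1" --pt "0 0 0 0 0.1 4.2 -1" --pt "0 0 0 0 0.1 4.6 -1" --pt "0 0 0 0 0.1 4.6 -1"

```text
t: 9.1
tcp_pos: [0.4853, -0.0532, 0.0817]
tool_rot: [-0.444, 0.551, -0.55, 0.444]
force: [-2.7, 1.2, 1.3]
finger_gap: 1.001
```

```bash
cat > m.py <<'E'
from h import *
import sys
s=snapshot('wrist');cv2.imwrite('pics/%s.png'%sys.argv[1],s['frame'][...,::-1])
bx,by=uv(YB); t=sense()['tcp_pos'][:2]; P=cloud(s); print('deck z',np.median(P[230:270,230:330,2]), 'L/R',np.median(P[240:280,20:60,2]),np.median(P[240:280,480:540,2]),'far',np.median(P[5:15,240:300,2]))
p,d,r,n=edge(s,(10,296),(380,298),.11,hw=10)
print(ang(d,0)%90-90-YB,r,n,'face x',(p-CB)@bx,'tcp',(t-CB)@bx,(t-CB)@by,sense()['force'])
E
python3 m.py w6
```

```text
deck z 0.10937723655736094 L/R 0.10924273880295203 0.10933887344923598 far 0.10539133814484664
0.19848347 0.00025920404399927977 37 face x -0.1048038351622848 tcp -0.11710832358820843 0.00018322886525801692 [-2.69292305  1.67384265  1.43709065]
```

View pics/w6.png

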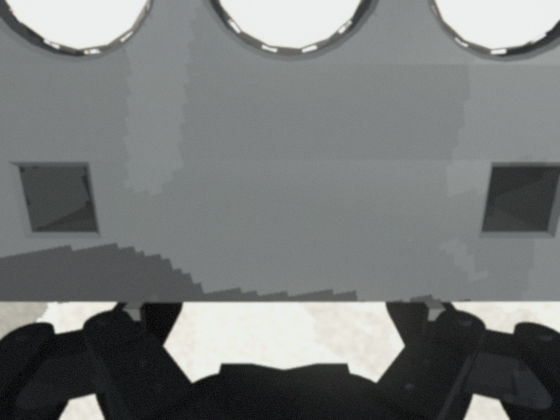

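Call:
step_arm --pt "0 0 0 0 0 0.3 -1" --pt "0 0 0 0 0 0.5 -1" --pt "0 0 0 0 0 0.7 -1" --pt "0 0 0 0 0 0.8 -1" --pt "0 0 0 0 0 0.8 -1"

```text
t: 9.78
tcp_pos: [0.4935, -0.055, 0.0817]
tool_rot: [0.444, -0.55, 0.55, -0.444]
force: [-0.1, 0.2, -0.2]
finger_gap: 0.999
```

```bash
python3 m.py w7
```

```text
deck z 0.09962731860354984 L/R 0.09947542730763478 0.0996419554209998 far 0.09568602140298135
-0.1932249 9.919295662048871e-05 30 face x -0.09159297625626785 tcp -0.10877406627516617 0.00016709181398279587 [0.59421852 1.00019637 0.11608476]
```

The deck dropped 10 mm evenly, so the pins are in. I'll back off and check from above.

Call:
step_arm --pt "0 0 0 0 0 -1.5 -1" --pt "0 0 0 0 0 -4 -1" --pt "0 0 0 0 -5 -4.5 -1" --pt "0 0 0 0 -11 -4.5 -1" --pt "0 0 0 0 -17 -3 -1" --pt "0 0 0 0 -23 1 -1" --pt "0 0 0 0 -28 5 -1" --pt "0 0 0 0 -29.8 8.5 -1" --pt "0 0 0 0 -29.8 8.5 -1" --pt "0 0 0 0 -29.8 8.5 -1"

```text
t: 11.08
tcp_pos: [0.5746, -0.0723, 0.378]
tool_rot: [-0.445, 0.552, -0.549, 0.443]
force: [1.3, 0.2, 0.4]
finger_gap: 1.006
```

```bash
python3 - <<'E'
from h import *
import pickle
s=snapshot('wrist');cv2.imwrite('pics/w8.png',s['frame'][...,::-1]);pickle.dump(s,open('w8.pkl','wb'))
t=snapshot('top');cv2.imwrite('pics/top8.png',t['frame'][...,::-1])
t=snapshot('scene');cv2.imwrite('pics/scene8.png',t['frame'][...,::-1])
P=cloud(s);print(proj(s,rect(CB,YB,.1)).round(0),sense()['force'])
e=proj(s,rect(CB,YB,.1));bx,by=uv(YB)
for a,b in((0,1),(1,2),(2,3),(3,0)):
    p,d,r,n=edge(s,e[a],e[b],.1,hw=6);print(((p-CB)@np.c_[bx,by]*1000).round(1),(((ang(d,0)-YB)+45)%90-45).round(2),r.round(5))
g=[(i,j) for i in(-.085,0.03,.085) for j in(-.085,0,.085)]
Q=proj(s,np.array([loc(i,j,.1) for i,j in g])).round().astype(int)
print([round(float(np.median(P[v-2:v+3,u-2:u+3,2])),4) for u,v in Q])
f=s['frame'].copy();cv2.imwrite('pics/w8z.png',cv2.resize(f[60:270,180:400],None,fx=2.6,fy=2.6,interpolation=cv2.INTER_CUBIC)[...,::-1])
E
```

```text
[[366. 226.]
 [378.  61.]
 [194.  60.]
 [204. 226.]] [ 0.08957947  0.88511168 -0.09470775]
[  4.5 -99.7] 0.22 0.00033
[ 93.4 -17.1] 0.01 5e-05
[ 4.5 99.9] 0.3 0.00036
[-96.3  -7.2] -0.0 0.00047
[0.0997, 0.0998, 0.0996, 0.0992, 0.0996, 0.0995, 0.0997, 0.0997, 0.0993]
```

View pics/w8.png

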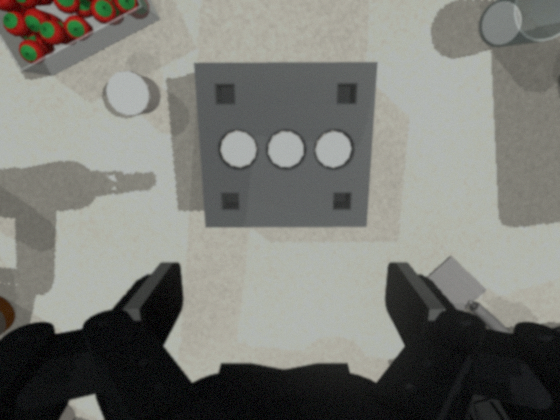

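View pics/scene8.png

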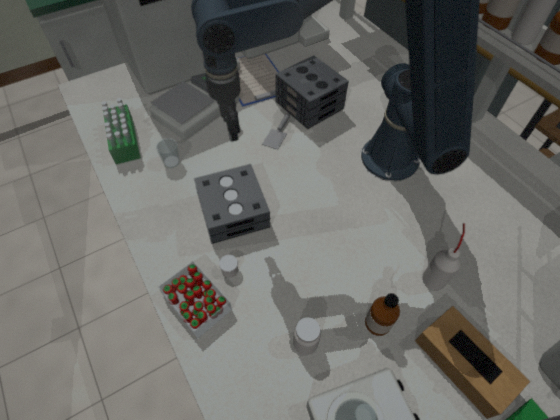

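The stack sits square at pixels (194–378, 61–226), its deck is level at 0.0996 m, and the bystanders haven't moved.

```bash
python3 -c "
from station import *
sign_off()"
```

```text
the job is handed in; nothing more can be done
```

The top tray is seated: all four pins dropped into the sockets and it lies flat and square over the bottom tray. I handed the job in at about 11 s of the 51 s allowed; no verdict was reported.

I pushed with both open fingers. The first push, on the -y side, moved the tray about 23 mm and straightened its 3.5° turn. The second, on the -x side, moved it about 26 mm until the deck dropped 10 mm. The tray was never gripped or lifted.

- **Height and tilt:** the deck read 99.2–99.8 mm above the bench at nine points, against 100 mm expected when fully down. The tray is level to within the depth noise.
- **Position:** its centre is about 1.5 mm in x and 0.1 mm in y from the bottom tray's starting pose, turned less than 0.3°. The bottom tray is now hidden underneath, but between the two pushes its measured position had not changed.
- **Surroundings:** the bystanders looked unmoved in the last pictures. I judged that by eye and did not measure it. The arm was well clear above the tray at hand-in.

One force reading disagreed slightly: after the arm was clear, the sensor still showed about 1 N, which is the same noise it showed earlier in free air. No check failed.

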